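# Set the stop screw of a bench press and lock it

### The job

Set the stop screw of the green bench press: turn it in clockwise (seen from above) until it just bottoms on the pad, only thumb-tight and never forced, then back it off a quarter of a turn. Then swing the red lock lever round (anticlockwise seen from above) fully to its stop, without disturbing the screw, let go, and leave the tin, tape roll and purse shell where they are.

Things in the scene. Friction and masses are not known exactly. Their poses are not given: they have to be found in the camera images.
- press: Fixed green bench press. Origin on the table under the stop screw's vertical axis; z up. Base plate: x +-75 mm, y -100 to +190 mm, 18 mm thick. A bridge (x +-20 mm, y -90 to +42 mm, top 75 mm above the table) carries the screw at x = y = 0 and the lock lever. The column and ram, up to 215 mm high with a blue ball handle, stand at y +125 to +215 mm.
- head_grip (a point): Centre of the steel grip bar on the stop screw's top, on its axis, 109 mm above the table: 42 mm long (x), 12 thick (y), 26 high (z), one end white, its foot about 21 mm above the bridge on a 12 mm stem. Turns with the screw: clockwise from above (yaw falling) goes down, 2 mm a turn. Starts 0.2 to 0.58 turn above the bottom; the angle where it bottoms differs every time, unmarked.
- tip (a point): Lower, rounded end of the stop screw, on its axis, 66 mm below head_grip. Its height over pad_top is the gap: 0 when bottomed, 0.5 mm after a quarter turn back, too small for these readings. The screw drags with about 0.1 N m and stays where it is left; at the bottom it stops hard.
- pad_top (a point): Centre of the top of the steel pad (20 mm across) under the bridge on which the screw bottoms, 42 mm above the table. It stays put unless the screw is forced: thumb-tight is 0.3 to 0.6 N m; above about 1.2 N m the screw pushes the pad down.
- lock_grip (a point): Middle of the upright round red handle at the end of the lock lever, to be pushed or pinched from above: 16 mm across, 48 mm tall, from 78 to 126 mm above the table, this point about 109 mm above it, 60 mm from the lever's vertical axis. The lever's red arm (14 mm wide, top 86 mm above the table) runs from the axis to it.
- lock_pivot (a point): Point on the vertical axis of the lock lever, on the top of the bridge's end, under its hub (28 mm across, top 90 mm above the table): at x 0, y -70 mm in the press's frame.
- lock (a joint): Angle of the lock lever, rad, growing anticlockwise seen from above. 0: open, pointing along the press's (-x, -y) diagonal; 1.571: locked, at its hard stop, pointing along the (+x, -y) diagonal; it starts between 0 and 0.3. It drags with about 2 N at the handle and stays where it is left.
- paint_tin_center (a point): Bystander: blue and yellow paint tin, 74 mm across, 85 mm high; this point is its centre.
- tape_center (a point): Bystander: yellow roll of tape lying flat, 90 mm across, 25 mm high; this point is its centre.
- purse_center (a point): Bystander: brown domed purse shell, 68 mm across, 22 mm high; this point is its centre.

How it is judged:
By the outcome, as a careful person would: the job done as asked, in the order asked, and still so for the second after the job is handed in, with the robot touching nothing.
It also fails if it takes over 72 s, if anything falls off the work surface, if the arm or the gripper's body presses on something with over 40 N, if the wrist force passes 120 N, or if a joint passes its speed limit or range.

### The arm

A 6-joint arm with a two-finger parallel gripper is mounted at the origin on the work surface. World frame = base frame: x ahead of the robot, y to its left, z up, the work surface at z = 0. Lengths are in m, angles in rad, forces in N, time in s.
With the tool pointing down it reaches from about 0.3 to 0.95 m from the base axis. Payload 3.1 kg.
Tool frame: the origin (TCP) lies on the centre line of the jaws, within the pads' length; the fingertips stand 17 mm ahead of it and the grasp point (between the pads) lies 2 mm behind it; z points along the fingers, y is the line along which they close (so a half turn about z gives the same grasp; the last joint's range is limited). The gripper opens to 85 mm and grips with 20 to 120 N. Pads are 22 mm wide; open, the fingers measure 114 mm over their backs; the gripper's body (76 mm by 85 mm) begins 54 mm behind the grasp point. The pads swing forward as they close: fully open they stand 13 mm farther back than shut.
Start: joints at [1.27, 0.308, 1.634, -0, 1.2, -0.07], TCP at [0.143, 0.608, 0.248] pointing down, gripper open.
Joint ranges: [-3.06, 3.06], [-0.79, 1.96], [0.05, 2.63], [-1.19, 4.34], [0.05, 2.64], [-2.94, 2.94]. Speed limits (rad/s): [2.79, 2.79, 3.14, 3.14, 3.14, 3.14].

### API

Orientations are given as a 3x3 rotation matrix whose columns are the frame's x, y, z axes.
In Python, from plant import ctrl gives the robot as it stands.
- The arm moves only by the tool play_rows, never from a script. Its argument "plan" is one flat list of numbers, 7 for each row, row after row: the opening, from -1 (shut) to 1 (fully open), then the shift along the tool's x, y, z each as a share of 250 mm, from -1 to 1, then the turn, a rotation vector about the tool's x, y, z each as a share of 120 degrees, from -1 to 1. In form: [hand, tx, ty, tz, ax, ay, az, hand, tx, ty, tz, ax, ay, az, ...]. A call has exactly 8 rows; each row is the pose to reach, as a shift and turn from the pose commanded when the call began, along the tool's axes at that moment; what a row does not reach only later rows make up. A row lasts 1/8 s, in which the tool goes at most 62.5 mm and 10.7 degrees, less where a joint would pass 70% of its speed; a pose out of reach is approached as far as the arm can. A call with a number of a shift or a turn outside -1 to 1 is refused whole. A call with a gripper value outside its range is refused whole. The fingers move at their own pace and stop on an object; "grip_force" is the grip in N (left out, the last holds). Time passes only in rows, so rows that repeat a pose let the fingers close, or fill a call up. It gives the time, the measured TCP pose, the force, the opening and the grip force at its end, in the units of the state.
- ctrl.read_state(): the state, without advancing time (a new reading comes with each control period).
- ctrl.snapshot(name): name is "side" or "top"; returns a dict with "img" (384x512x3 uint8, red, green, blue), "range_z" (384x512 float32, m along the optical axis (not along the pixel's ray), 0 where there is no reading), "mtx" (3x3 intrinsics, pixels), "k1" (the pictures are not rectified: a ray, as slopes to the right and down, at radius r is drawn at 1 + k1 r^2 times it, then the intrinsics apply), "view" (4x4, takes a point from world to camera coordinates). Camera axes: x right, y down, z forward; pixel columns grow to the right and rows downward; lengths in m; the calibration is good to about 2 mm. A picture is of the moment at which its call begins.
- ctrl.job_done(): hands the job in; it is judged then, once.
The state is a dict: "clock": time; "joint_positions": joint angles; "qd": joint speeds; "joint_efforts": joint torques, N m; "position": TCP position; "tool_rot": TCP orientation; "contact_force": force on the tool from outside, world axes, zero at the start; "wrist_torque": the same for the moment, N m; "finger_gap": opening from 0.0 (shut) to 1.0 (fully open); "finger_force": force on a finger pad.
Only numpy, scipy, OpenCV 4.12 (cv2) and the standard library are available. Lean on these libraries where they do the work, as an engineer would, in place of code of your own. Each camera call takes 0.05 s, during which the arm holds its last target. There are 200 camera calls.

## Working session

There is one attempt and no reset: what is moved stays moved. The work goes in short steps, Python scripts to look and compute and a tool call to move; the robot and the scene stay as the last step left them, time stands still between calls to the robot, and variables do not carry over. Pictures are saved under pics/ and viewed, at most 10 in all, crops included, and the job is handed in when it is done.

Besides the shell and the picture viewer there is one more tool, called after ">>>" as name(argument=value, ...) on one line, values as JSON. play_rows: Moves the arm, as the interface text tells. Shift numbers are shares of 250 mm and turn numbers shares of 120 degrees, none past 1 either way. Its arguments: {"type":"object","properties":{"plan":{"type":"array"},"grip_force":{"type":"number"}},"required":["plan"]}

```bash
mkdir -p pics; cat > h.py <<'E'
import numpy as np, cv2
from plant import ctrl
def snap(n):
    s=ctrl.snapshot(n); return s
def cloud(s):
    K=s["mtx"];z=s["range_z"];h,w=z.shape
    u,v=np.meshgrid(np.arange(w),np.arange(h))
    p=np.stack([u,v],-1).reshape(-1,1,2).astype(np.float64)
    q=cv2.undistortPoints(p,np.array(K,float),np.array([s["k1"],0,0,0.])).reshape(h,w,2)
    P=np.dstack([q*z[...,None],z])
    V=np.array(s["view"]);W=(P-V[:3,3])@V[:3,:3]
    W[z==0]=np.nan
    return W
E
python3 - <<'E'
from h import *
for n in("side","top"):
    s=snap(n); cv2.imwrite(f"pics/{n}0.png",cv2.resize(s["img"][...,::-1],(768,576)))
    np.savez(f"{n}0.npz",W=cloud(s),img=s["img"]); print(n,np.linalg.inv(s["view"]).round(2).tolist())
print(ctrl.read_state())
E
```

```text
side [[-0.99, -0.07, 0.12, 0.51], [-0.14, 0.58, -0.8, 0.63], [-0.01, -0.81, -0.58, 0.56], [0.0, 0.0, 0.0, 1.0]]
top [[-0.02, -0.99, 0.14, 0.47], [-1.0, 0.02, -0.01, -0.01], [0.01, -0.14, -0.99, 1.17], [0.0, 0.0, 0.0, 1.0]]
{'clock': 0.1, 'joint_positions': array([ 1.27032625e+00,  3.08940658e-01,  1.63504474e+00, -1.58635301e-05,
        1.19967711e+00, -6.96614416e-02]), 'qd': array([ 0.00091098, -0.00142189, -0.00285634, -0.00093539,  0.00052653,
        0.00019226]), 'joint_efforts': array([-8.04944775e-04, -4.16407871e+01, -2.77642840e+01, -1.00260461e-04,
        4.07485699e-03,  1.66599295e-05]), 'position': array([0.14277876, 0.60775728, 0.24715462]), 'tool_rot': array([[-9.73483006e-01,  2.28758560e-01, -5.98492232e-04],
       [ 2.28759306e-01,  9.73480998e-01, -1.98149577e-03],
       [ 1.29336695e-04, -2.06586313e-03, -9.99997858e-01]]), 'contact_force': array([0.6883285 , 0.06744211, 0.525432  ]), 'wrist_torque': array([ 0.02610064, -0.01683718, -0.01140884]), 'finger_force': 0.0, 'finger_gap': 0.9970478016962302}
```

View pics/top0.png

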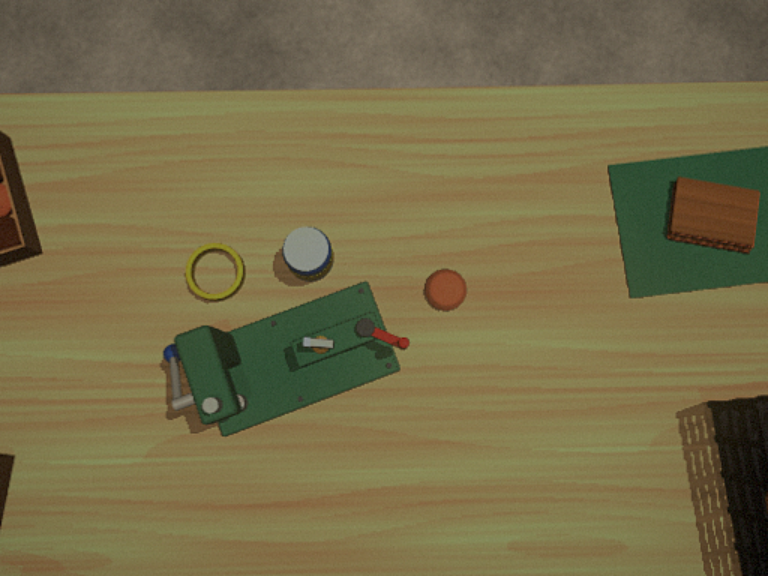

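View pics/side0.png

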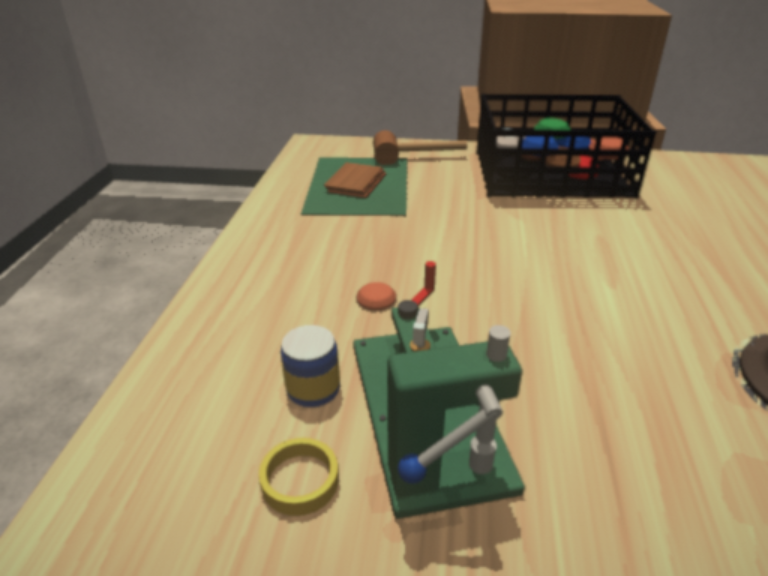

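The top view shows the screw bar at about (318,344), the hub at (364,328), the red handle at (404,343), the purse at (445,290), the tin at (307,250) and the tape at (214,272). In the side view, the ram and column stand on the camera side of the press.

```bash
python3 - <<'E'
from h import *
d=np.load("top0.npz");W=d["W"];im=d["img"].astype(int)
hsv=cv2.cvtColor(d["img"],cv2.COLOR_RGB2HSV).astype(int)
def rep(n,m):
    p=W[m];print(n,len(p),np.nanmean(p,0).round(4),np.nanmin(p,0).round(3),np.nanmax(p,0).round(3));return p
v,u=np.mgrid[:384,:512]
reg=lambda a,b,c,e:(u>a)&(u<b)&(v>c)&(v<e)
z=W[...,2]
def rect(n,m):
    p=rep(n,m);r=cv2.minAreaRect(p[:,:2].astype(np.float32)*1000);print(r)
g=(hsv[...,0]>60)&(hsv[...,0]<90)&(hsv[...,1]>80)&reg(140,275,185,292)
rect("base",g&(z>.008)&(z<.026))
rect("bridge",g&(z>.06)&(z<.085)&(u>185))
rect("bar",(z>.105)&(z<.135)&reg(192,230,215,240))
red=((hsv[...,0]<8)|(hsv[...,0]>172))&(hsv[...,1]>150)&reg(230,290,205,245)
rep("handle",red&(z>.11));rect("arm",red&(z>.07)&(z<.1))
rep("hub",(z>.084)&(z<.1)&reg(233,252,208,228)&(hsv[...,1]<90))
rep("tin",(z>.075)&(z<.1)&reg(180,225,145,190))
rep("purse",(z>.008)&reg(278,315,175,210))
print(z[222:234,200:224].round(3)[::3])
E
```

```text
base 2605 [0.5244 0.127  0.0182] [ 0.419 -0.04   0.01 ] [0.647 0.231 0.026]
((532.984619140625, 116.46835327148438), (146.8032989501953, 285.58050537109375), 19.36790657043457)
bridge 354 [0.5492 0.0614 0.0754] [ 0.518 -0.011  0.063] [0.59  0.117 0.083]
((554.8731079101562, 51.50829315185547), (38.48079299926758, 130.49620056152344), 18.73415756225586)
bar 125 [0.5466 0.0738 0.1209] [0.539 0.053 0.105] [0.554 0.095 0.127]
((547.0192260742188, 74.06396484375), (42.64493179321289, 12.068735122680664), 84.42232513427734)
handle 39 [ 0.5447 -0.0455  0.1253] [ 0.538 -0.053  0.122] [ 0.551 -0.04   0.13 ]
arm 107 [ 0.5563 -0.0212  0.0859] [ 0.542 -0.041  0.081] [ 0.57  -0.002  0.097]
((556.2446899414062, -22.30111312866211), (41.03424835205078, 13.279101371765137), 66.38684844970703)
hub 119 [0.5703 0.008  0.0899] [ 0.557 -0.005  0.085] [0.584 0.02  0.095]
tin 760 [0.6876 0.0934 0.0847] [0.654 0.058 0.075] [0.723 0.128 0.092]
purse 587 [ 0.633  -0.1181  0.0182] [ 0.602 -0.15   0.008] [ 0.665 -0.086  0.028]
[[0.019 0.019 0.016 0.014 0.022 0.02  0.019 0.019 0.019 0.07  0.077 0.078
  0.077 0.077 0.074 0.073 0.075 0.073 0.078 0.076 0.074 0.073 0.078 0.077]
 [0.018 0.072 0.078 0.122 0.123 0.123 0.122 0.121 0.075 0.075 0.082 0.079
  0.077 0.08  0.077 0.081 0.076 0.078 0.074 0.076 0.074 0.076 0.075 0.075]
 [0.079 0.072 0.121   nan 0.119 0.121 0.121 0.125 0.122 0.121 0.119 0.122
  0.121 0.12  0.122 0.123 0.122 0.122 0.123 0.124 0.122 0.121 0.118 0.077]
 [0.076 0.077 0.075 0.102 0.105 0.105 0.107 0.107 0.109 0.108 0.114 0.116
  0.119 0.119 0.118 0.121 0.123 0.119 0.12  0.123 0.125 0.125 0.116 0.073]]
```

```bash
cat >> h.py <<'E'
def go(pos,yaw):
    "shares to reach world pos (m) with tool y at yaw deg, tool down"
    s=ctrl.read_state();R=np.array(s["tool_rot"])
    d=R.T@(np.array(pos)-s["position"])/.25
    c=np.degrees(np.arctan2(R[1,1],R[0,1]))
    print("t",s["clock"],"shift",d.round(3),"az",(-(((yaw-c)+180)%360-180)/120).__round__(3),"yaw",c.round(1),"q",np.degrees(s["joint_positions"]).round(1),"pos",s["position"].round(4))
E
python3 -c "
from h import *;go([.5473,.074,.25],171)"
```

```text
t 0.1 shift [-2.064 -1.708 -0.008] az -0.785 yaw 76.8 q [72.8 17.7 93.7 -0.  68.7 -4. ] pos [0.1428 0.6078 0.2472]
```

>>> play_rows(plan=[1, -0.12, -0.1, -0.04, 0, 0, -0.06, 1, -0.25, -0.2, -0.08, 0, 0, -0.12, 1, -0.38, -0.3, -0.12, 0, 0, -0.18, 1, -0.5, -0.41, -0.16, 0, 0, -0.24, 1, -0.63, -0.52, -0.2, 0, 0, -0.3, 1, -0.76, -0.62, -0.2, 0, 0, -0.35, 1, -0.88, -0.72, -0.2, 0, 0, -0.4, 1, -1, -0.83, -0.2, 0, 0, -0.45], grip_force=24)

```text
clock: 1.1
position: [0.3393, 0.348, 0.2979]
tool_rot: [[-0.755, -0.656, -0.0], [-0.656, 0.755, -0.0], [0.0, -0.0, -1.0]]
contact_force: [-0.6, 0.2, 0.3]
finger_gap: 1.0
finger_force: 0.0
```

```bash
python3 -c "
from h import *;go([.5473,.074,.22],171)"
```

```text
t 1.1 shift [ 0.091 -1.373  0.312] az -0.333 yaw 131.0 q [ 40.6  -0.6 108.7  -0.   72.  -90.4] pos [0.3393 0.348  0.2979]
```

>>> play_rows(plan=[1, 0.01, -0.12, 0, 0, 0, -0.04, 1, 0.02, -0.25, 0, 0, 0, -0.08, 1, 0.03, -0.38, 0, 0, 0, -0.12, 1, 0.04, -0.5, 0, 0, 0, -0.16, 1, 0.05, -0.63, 0, 0, 0, -0.2, 1, 0.06, -0.76, 0, 0, 0, -0.24, 1, 0.06, -0.88, 0, 0, 0, -0.28, 1, 0.07, -1, 0, 0, 0, -0.33])

```text
clock: 2.1
position: [0.4892, 0.1476, 0.2978]
tool_rot: [[-0.164, -0.986, -0.001], [-0.986, 0.164, -0.0], [0.0, 0.001, -1.0]]
contact_force: [0.3, -0.3, 0.8]
finger_gap: 1.002
finger_force: 0.0
```

```bash
python3 -c "
from h import *;go([.5473,.074,.2],171)"
```

```text
t 2.1 shift [ 0.252 -0.278  0.391] az -0.004 yaw 170.6 q [  11.9    2.4  105.6    0.    72.  -158.7] pos [0.4892 0.1476 0.2978]
```

>>> play_rows(plan=[1, 0.05, -0.05, 0, 0, 0, 0, 1, 0.1, -0.11, 0, 0, 0, 0, 1, 0.15, -0.16, 0.05, 0, 0, 0, 1, 0.2, -0.22, 0.12, 0, 0, 0, 1, 0.25, -0.278, 0.2, 0, 0, 0, 1, 0.252, -0.278, 0.3, 0, 0, 0, 1, 0.252, -0.278, 0.39, 0, 0, 0, 1, 0.252, -0.278, 0.39, 0, 0, 0])

```text
clock: 3.1
position: [0.5446, 0.0743, 0.1971]
tool_rot: [[-0.168, -0.986, -0.007], [-0.986, 0.168, -0.0], [0.002, 0.007, -1.0]]
contact_force: [0.9, 0.0, 0.1]
finger_gap: 0.999
finger_force: 0.0
```

```bash
python3 - <<'E'
from h import *
go([.5473,.074,.107],171)
s=snap("side");W=cloud(s);cv2.imwrite("pics/s1.png",cv2.resize(s["img"][180:280,210:360][...,::-1],(750,500),interpolation=2))
E
```

```text
t 3.1 shift [-0.001 -0.014  0.36 ] az -0.005 yaw 170.4 q [   3.2   12.8  106.1    0.    61.5 -167.1] pos [0.5446 0.0743 0.1971]
```

View pics/s1.png

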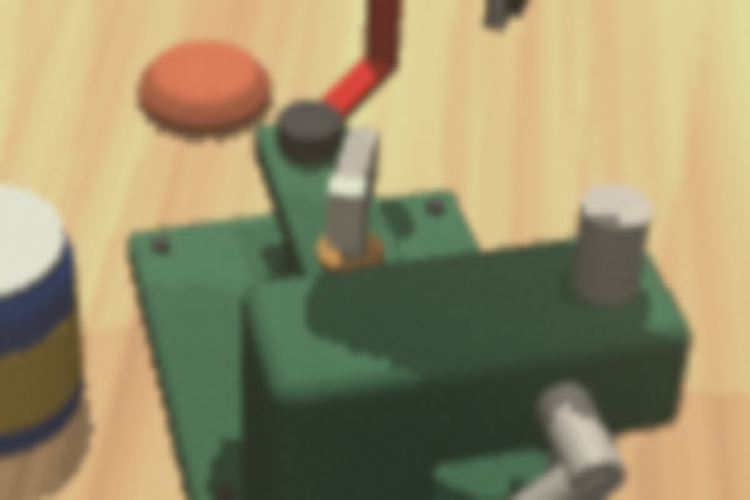

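The crop shows the bar (centre about (352,195)) clear of the hub and ram, with its white end facing the camera. Next I'll descend with the wrist a little off its limit.

>>> play_rows(plan=[1, 0, -0.01, 0.04, 0, 0, 0.02, 1, 0, -0.01, 0.1, 0, 0, 0.045, 1, 0, -0.01, 0.16, 0, 0, 0.045, 1, 0, -0.01, 0.22, 0, 0, 0.045, 1, 0, -0.01, 0.28, 0, 0, 0.045, 1, 0, -0.01, 0.33, 0, 0, 0.045, 1, 0, -0.01, 0.36, 0, 0, 0.045, 1, 0, -0.01, 0.36, 0, 0, 0.045])

```text
clock: 4.15
position: [0.5489, 0.0743, 0.11]
tool_rot: [[-0.259, -0.966, -0.001], [-0.966, 0.259, -0.0], [0.0, 0.001, -1.0]]
contact_force: [-0.3, -0.1, -0.4]
finger_gap: 1.001
finger_force: 0.0
```

```bash
python3 - <<'E'
from h import *
go([.5473,.074,.107],165)
s=snap("side");W=cloud(s);cv2.imwrite("pics/s2.png",cv2.resize(s["img"][150:270,200:380][...,::-1],(750,500),interpolation=2))
s=snap("top");cv2.imwrite("pics/t2.png",cv2.resize(s["img"][190:270,150:270][...,::-1],(750,500),interpolation=2))
E
```

```text
t 4.15 shift [0.003 0.006 0.012] az -0.0 yaw 165.0 q [   3.2   19.9  108.7   -0.    51.5 -161.8] pos [0.5489 0.0743 0.11  ]
```

View pics/s2.png

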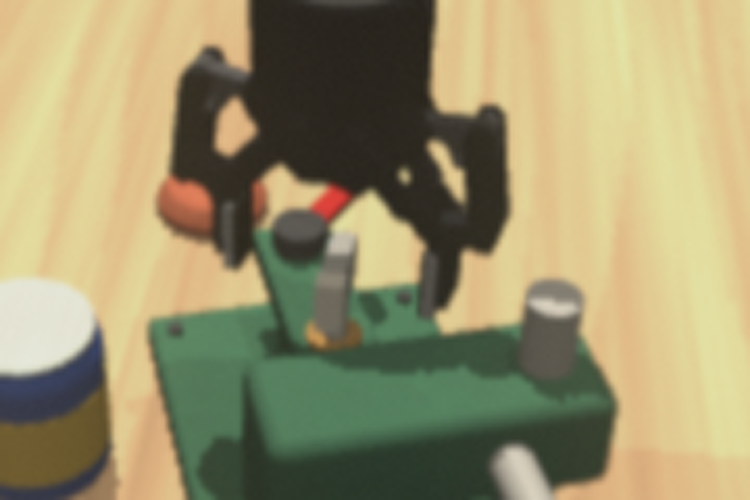

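The bar (about (338,285)) lies between the open fingers at (232,230) and (435,275). I'll close lightly.

>>> play_rows(plan=[0, 0, 0.006, 0.01, 0, 0, 0, -1, 0, 0.006, 0.01, 0, 0, 0, -1, 0, 0.006, 0.01, 0, 0, 0, -1, 0, 0.006, 0.01, 0, 0, 0, -1, 0, 0.006, 0.01, 0, 0, 0, -1, 0, 0.006, 0.01, 0, 0, 0, -1, 0, 0.006, 0.01, 0, 0, 0, -1, 0, 0.006, 0.01, 0, 0, 0], grip_force=22)

```text
clock: 5.25
position: [0.5478, 0.075, 0.1084]
tool_rot: [[-0.259, -0.966, -0.0], [-0.966, 0.259, 0.0], [-0.0, 0.0, -1.0]]
contact_force: [-2.0, 2.7, 4.2]
finger_gap: 0.134
finger_force: 24.3
```

```bash
cat >> h.py <<'E'
def st():
    s=ctrl.read_state();R=np.array(s["tool_rot"])
    print(round(s["clock"],2),"yaw",np.degrees(np.arctan2(R[1,1],R[0,1])).round(1),"q6",np.degrees(s["joint_positions"][5]).round(1),"pos",s["position"].round(4),"F",s["contact_force"].round(1),"T",s["wrist_torque"].round(3),"tau6",s["joint_efforts"][5].round(3),"gap",round(s["finger_gap"],4),"ff",round(s["finger_force"],1))
E
python3 -c "
from h import *;st();st()"
```

```text
5.25 yaw 165.0 q6 -161.7 pos [0.5478 0.075  0.1084] F [-2.   2.7  4.2] T [0.398 0.351 0.133] tau6 0.097 gap 0.134 ff 24.3
5.25 yaw 165.0 q6 -161.7 pos [0.5478 0.075  0.1084] F [-2.   2.7  4.2] T [0.398 0.351 0.133] tau6 0.097 gap 0.134 ff 24.3
```

>>> play_rows(plan=[-1, 0, 0, 0, 0, 0, 0.05, -1, 0, 0, 0, 0, 0, 0.1, -1, 0, 0, 0, 0, 0, 0.16, -1, 0, 0, 0.001, 0, 0, 0.22, -1, 0, 0, 0.001, 0, 0, 0.28, -1, 0, 0, 0.001, 0, 0, 0.34, -1, 0, 0, 0.001, 0, 0, 0.4, -1, 0, 0, 0.001, 0, 0, 0.42])

```text
clock: 6.25
position: [0.548, 0.0748, 0.1081]
tool_rot: [[-0.91, -0.414, 0.0], [-0.414, 0.91, 0.0], [-0.0, -0.0, -1.0]]
contact_force: [-1.1, 1.9, 2.9]
finger_gap: 0.131
finger_force: 24.3
```

```bash
python3 -c "
from h import *;st()"
```

```text
6.25 yaw 114.5 q6 -111.2 pos [0.548  0.0748 0.1081] F [-1.1  1.9  2.9] T [0.31  0.318 0.087] tau6 -0.021 gap 0.131 ff 24.3
```

>>> play_rows(plan=[-1, 0, 0, 0, 0, 0, 0.01, -1, 0, 0, 0, 0, 0, 0.02, -1, 0, 0, 0, 0, 0, 0.03, -1, 0, 0, 0, 0, 0, 0.04, -1, 0, 0, 0, 0, 0, 0.05, -1, 0, 0, 0, 0, 0, 0.06, -1, 0, 0, 0, 0, 0, 0.07, -1, 0, 0, 0, 0, 0, 0.08])

```text
clock: 7.25
position: [0.548, 0.0747, 0.1081]
tool_rot: [[-0.966, -0.257, 0.0], [-0.257, 0.966, -0.0], [-0.0, -0.0, -1.0]]
contact_force: [-1.1, 0.6, 3.4]
finger_gap: 0.139
finger_force: 24.3
```

```bash
python3 -c "
from h import *;st()"
```

```text
7.25 yaw 104.9 q6 -101.6 pos [0.548  0.0747 0.1081] F [-1.1  0.6  3.4] T [0.24  0.291 0.089] tau6 -0.011 gap 0.1394 ff 24.3
```

>>> play_rows(plan=[-1, 0, 0, 0, 0, 0, 0.01, -1, 0, 0, 0, 0, 0, 0.02, -1, 0, 0, 0, 0, 0, 0.03, -1, 0, 0, 0, 0, 0, 0.04, -1, 0, 0, 0, 0, 0, 0.05, -1, 0, 0, 0, 0, 0, 0.06, -1, 0, 0, 0, 0, 0, 0.06, -1, 0, 0, 0, 0, 0, 0.06])

```text
clock: 8.25
position: [0.548, 0.0747, 0.1081]
tool_rot: [[-0.991, -0.135, 0.0], [-0.135, 0.991, -0.0], [-0.0, -0.0, -1.0]]
contact_force: [-2.1, 0.4, 3.3]
finger_gap: 0.136
finger_force: 24.0
```

```bash
python3 -c "
from h import *;st()"
```

```text
8.25 yaw 97.8 q6 -94.5 pos [0.548  0.0747 0.1081] F [-2.1  0.4  3.3] T [0.177 0.269 0.077] tau6 0.073 gap 0.1359 ff 24.0
```

>>> play_rows(plan=[-1, 0, 0, 0, 0, 0, 0.01, -1, 0, 0, 0, 0, 0, 0.02, -1, 0, 0, 0.001, 0, 0, 0.03, -1, 0, 0, 0.001, 0, 0, 0.04, -1, 0, 0, 0.001, 0, 0, 0.05, -1, 0, 0, 0.001, 0, 0, 0.06, -1, 0, 0, 0.001, 0, 0, 0.06, -1, 0, 0, 0.001, 0, 0, 0.06])

```text
clock: 9.25
position: [0.548, 0.0747, 0.108]
tool_rot: [[-1.0, -0.009, 0.0], [-0.009, 1.0, -0.0], [-0.0, -0.0, -1.0]]
contact_force: [-2.1, 0.6, 5.8]
finger_gap: 0.136
finger_force: 24.2
```

```bash
python3 -c "
from h import *;st()"
```

```text
9.25 yaw 90.5 q6 -87.3 pos [0.548  0.0747 0.108 ] F [-2.1  0.6  5.8] T [0.089 0.299 0.093] tau6 0.078 gap 0.1356 ff 24.2
```

>>> play_rows(plan=[-1, 0, 0, 0, 0, 0, 0.01, -1, 0, 0, 0, 0, 0, 0.02, -1, 0, 0, 0, 0, 0, 0.03, -1, 0, 0, 0, 0, 0, 0.04, -1, 0, 0, 0, 0, 0, 0.05, -1, 0, 0, 0, 0, 0, 0.06, -1, 0, 0, 0, 0, 0, 0.06, -1, 0, 0, 0, 0, 0, 0.06])

```text
clock: 10.25
position: [0.548, 0.0747, 0.1079]
tool_rot: [[-0.993, 0.116, 0.0], [0.116, 0.993, -0.0], [-0.0, -0.0, -1.0]]
contact_force: [-1.8, 0.6, 4.4]
finger_gap: 0.137
finger_force: 24.2
```

```bash
python3 -c "
from h import *;st()"
```

```text
10.25 yaw 83.3 q6 -80.1 pos [0.548  0.0747 0.1079] F [-1.8  0.6  4.4] T [0.104 0.351 0.054] tau6 0.078 gap 0.137 ff 24.2
```

>>> play_rows(plan=[-1, 0, 0, 0, 0, 0, 0.01, -1, 0, 0, 0, 0, 0, 0.02, -1, 0, 0, 0, 0, 0, 0.03, -1, 0, 0, 0, 0, 0, 0.04, -1, 0, 0, 0, 0, 0, 0.05, -1, 0, 0, 0, 0, 0, 0.06, -1, 0, 0, 0, 0, 0, 0.07, -1, 0, 0, 0, 0, 0, 0.07])

```text
clock: 11.25
position: [0.5479, 0.0746, 0.1079]
tool_rot: [[-0.966, 0.26, -0.0], [0.26, 0.966, -0.0], [-0.0, -0.0, -1.0]]
contact_force: [-0.9, 0.1, 5.5]
finger_gap: 0.135
finger_force: 24.2
```

```bash
python3 -c "
from h import *;st()"
```

```text
11.25 yaw 74.9 q6 -71.7 pos [0.5479 0.0746 0.1079] F [-0.9  0.1  5.5] T [0.092 0.295 0.084] tau6 0.103 gap 0.1352 ff 24.2
```

>>> play_rows(plan=[-1, 0, 0, 0, 0, 0, 0.01, -1, 0, 0, 0, 0, 0, 0.02, -1, 0, 0, 0, 0, 0, 0.03, -1, 0, 0, 0, 0, 0, 0.04, -1, 0, 0, 0, 0, 0, 0.05, -1, 0, 0, 0, 0, 0, 0.06, -1, 0, 0, 0, 0, 0, 0.07, -1, 0, 0, 0, 0, 0, 0.07])

```text
clock: 12.25
position: [0.5479, 0.0746, 0.1079]
tool_rot: [[-0.917, 0.398, -0.0], [0.398, 0.917, -0.0], [-0.0, -0.0, -1.0]]
contact_force: [-1.2, 0.4, 5.6]
finger_gap: 0.139
finger_force: 24.2
```

```bash
python3 -c "
from h import *;st()"
```

```text
12.25 yaw 66.5 q6 -63.3 pos [0.5479 0.0746 0.1079] F [-1.2  0.4  5.6] T [0.055 0.361 0.102] tau6 0.103 gap 0.1392 ff 24.2
```

>>> play_rows(plan=[-1, 0, 0, 0, 0, 0, 0.01, -1, 0, 0, 0, 0, 0, 0.02, -1, 0, 0, 0, 0, 0, 0.03, -1, 0, 0, 0, 0, 0, 0.04, -1, 0, 0, 0, 0, 0, 0.05, -1, 0, 0, 0, 0, 0, 0.06, -1, 0, 0, 0, 0, 0, 0.07, -1, 0, 0, 0, 0, 0, 0.07])

```text
clock: 13.25
position: [0.5479, 0.0746, 0.1078]
tool_rot: [[-0.849, 0.528, -0.0], [0.528, 0.849, -0.0], [0.0, -0.0, -1.0]]
contact_force: [-1.7, -0.7, 5.3]
finger_gap: 0.138
finger_force: 24.2
```

```bash
python3 -c "
from h import *;st()"
```

```text
13.25 yaw 58.1 q6 -54.9 pos [0.5479 0.0746 0.1078] F [-1.7 -0.7  5.3] T [0.035 0.372 0.114] tau6 0.103 gap 0.1377 ff 24.2
```

>>> play_rows(plan=[-1, 0, 0, 0, 0, 0, 0.01, -1, 0, 0, 0, 0, 0, 0.02, -1, 0, 0, 0, 0, 0, 0.03, -1, 0, 0, 0, 0, 0, 0.04, -1, 0, 0, 0, 0, 0, 0.05, -1, 0, 0, 0, 0, 0, 0.06, -1, 0, 0, 0, 0, 0, 0.07, -1, 0, 0, 0, 0, 0, 0.07])

```text
clock: 14.25
position: [0.5478, 0.0746, 0.1078]
tool_rot: [[-0.763, 0.646, -0.0], [0.646, 0.763, -0.0], [0.0, -0.0, -1.0]]
contact_force: [-2.2, -1.3, 5.0]
finger_gap: 0.137
finger_force: 24.2
```

```bash
python3 -c "
from h import *;st()"
```

```text
14.25 yaw 49.7 q6 -46.5 pos [0.5478 0.0746 0.1078] F [-2.2 -1.3  5. ] T [-0.021  0.414  0.073] tau6 0.104 gap 0.1375 ff 24.2
```

>>> play_rows(plan=[-1, 0, 0, 0, 0, 0, 0.01, -1, 0, 0, 0, 0, 0, 0.02, -1, 0, 0, 0, 0, 0, 0.03, -1, 0, 0, 0, 0, 0, 0.04, -1, 0, 0, 0, 0, 0, 0.05, -1, 0, 0, 0, 0, 0, 0.06, -1, 0, 0, 0, 0, 0, 0.07, -1, 0, 0, 0, 0, 0, 0.07])

```text
clock: 15.25
position: [0.5478, 0.0747, 0.1077]
tool_rot: [[-0.661, 0.751, -0.0], [0.751, 0.661, -0.0], [0.0, -0.0, -1.0]]
contact_force: [-2.1, -0.9, 5.4]
finger_gap: 0.135
finger_force: 24.2
```

```bash
python3 -c "
from h import *;st()"
```

```text
15.25 yaw 41.4 q6 -38.1 pos [0.5478 0.0747 0.1077] F [-2.1 -0.9  5.4] T [-0.189  0.477  0.063] tau6 0.111 gap 0.1353 ff 24.2
```

>>> play_rows(plan=[-1, 0, 0, 0, 0, 0, 0.01, -1, 0, 0, 0, 0, 0, 0.02, -1, 0, 0, 0, 0, 0, 0.03, -1, 0, 0, 0, 0, 0, 0.04, -1, 0, 0, 0, 0, 0, 0.05, -1, 0, 0, 0, 0, 0, 0.06, -1, 0, 0, 0, 0, 0, 0.07, -1, 0, 0, 0, 0, 0, 0.07])

```text
clock: 16.25
position: [0.5478, 0.0747, 0.1077]
tool_rot: [[-0.545, 0.838, -0.0], [0.838, 0.545, -0.0], [-0.0, -0.0, -1.0]]
contact_force: [-2.6, -1.5, 4.8]
finger_gap: 0.134
finger_force: 38.3
```

```bash
python3 -c "
from h import *;st()"
```

```text
16.25 yaw 33.0 q6 -29.7 pos [0.5478 0.0747 0.1077] F [-2.6 -1.5  4.8] T [-0.127  0.526  0.638] tau6 0.718 gap 0.1343 ff 38.3
```

Torque jumped from 0.06 to 0.64 N m, so the screw is bottomed. I'll ease back a little to find the zero-torque angle.

>>> play_rows(plan=[-1, 0, 0, 0, 0, 0, -0.01, -1, 0, 0, 0, 0, 0, -0.015, -1, 0, 0, 0, 0, 0, -0.015, -1, 0, 0, 0, 0, 0, -0.015, -1, 0, 0, 0, 0, 0, -0.015, -1, 0, 0, 0, 0, 0, -0.015, -1, 0, 0, 0, 0, 0, -0.015, -1, 0, 0, 0, 0, 0, -0.015])

```text
clock: 17.25
position: [0.5479, 0.0747, 0.1077]
tool_rot: [[-0.57, 0.821, -0.0], [0.821, 0.57, -0.0], [0.0, -0.0, -1.0]]
contact_force: [-2.4, -0.6, 3.7]
finger_gap: 0.134
finger_force: 31.2
```

```bash
python3 -c "
from h import *;st()"
```

```text
17.25 yaw 34.8 q6 -31.5 pos [0.5479 0.0747 0.1077] F [-2.4 -0.6  3.7] T [-0.209  0.543  0.44 ] tau6 0.441 gap 0.1343 ff 31.2
```

>>> play_rows(plan=[-1, 0, 0, 0, 0, 0, -0.05, -1, 0, 0, 0, 0, 0, -0.12, -1, 0, 0, 0, 0, 0, -0.2, -1, 0, 0, -0.001, 0, 0, -0.28, -1, 0, 0, -0.001, 0, 0, -0.35, -1, 0, 0, -0.001, 0, 0, -0.42, -1, 0, 0, -0.001, 0, 0, -0.49, -1, 0, 0, -0.001, 0, 0, -0.55])

```text
clock: 18.25
position: [0.5481, 0.075, 0.108]
tool_rot: [[-0.982, -0.188, 0.0], [-0.188, 0.982, 0.001], [-0.001, 0.001, -1.0]]
contact_force: [-2.3, -0.7, 3.1]
finger_gap: 0.138
finger_force: 22.5
```

```bash
python3 -c "
from h import *;st()"
```

```text
18.25 yaw 100.9 q6 -97.7 pos [0.5481 0.075  0.108 ] F [-2.3 -0.7  3.1] T [-0.167  0.5   -0.142] tau6 0.526 gap 0.1377 ff 22.5
```

>>> play_rows(plan=[-1, 0, 0, 0, 0, 0, -0.05, -1, 0, 0, 0, 0, 0, -0.1, -1, 0, 0, 0, 0, 0, -0.15, -1, 0, 0, -0.001, 0, 0, -0.19, -1, 0, 0, -0.001, 0, 0, -0.22, -1, 0, 0, -0.001, 0, 0, -0.23, -1, 0, 0, -0.001, 0, 0, -0.23, -1, 0, 0, -0.001, 0, 0, -0.23])

```text
clock: 19.25
position: [0.548, 0.075, 0.1082]
tool_rot: [[-0.785, -0.62, 0.0], [-0.62, 0.785, 0.001], [-0.001, 0.0, -1.0]]
contact_force: [-2.1, 0.6, 1.7]
finger_gap: 0.135
finger_force: 22.4
```

```bash
python3 -c "
from h import *;st()"
```

```text
19.25 yaw 128.3 q6 -125.1 pos [0.548  0.075  0.1082] F [-2.1  0.6  1.7] T [ 0.226  0.441 -0.045] tau6 -0.091 gap 0.135 ff 22.4
```

>>> play_rows(plan=[-1, 0, 0, 0, 0, 0, -0.006, -1, 0, 0, 0, 0, 0, -0.006, 1, 0, 0, 0, 0, 0, -0.006, 1, 0, 0, 0, 0, 0, -0.006, 1, 0, 0, 0, 0, 0, -0.006, 1, 0, 0, 0, 0, 0, -0.006, 1, 0, 0, 0, 0, 0, -0.006, 1, 0, 0, 0, 0, 0, -0.006])

```text
clock: 20.25
position: [0.548, 0.0747, 0.1083]
tool_rot: [[-0.776, -0.631, 0.0], [-0.631, 0.776, -0.0], [-0.0, -0.0, -1.0]]
contact_force: [-0.1, 1.0, -0.3]
finger_gap: 1.001
finger_force: 0.0
```

>>> play_rows(plan=[1, 0, 0, -0.03, 0, 0, -0.006, 1, 0, 0, -0.08, 0, 0, -0.006, 1, 0, 0, -0.14, 0, 0, -0.006, 1, 0, 0, -0.2, 0, 0, -0.006, 1, 0, 0, -0.26, 0, 0, -0.006, 1, 0, 0, -0.32, 0, 0, -0.006, 1, 0, 0, -0.36, 0, 0, -0.006, 1, 0, 0, -0.36, 0, 0, -0.006])

```text
clock: 21.25
position: [0.5487, 0.0748, 0.1994]
tool_rot: [[-0.768, -0.64, 0.002], [-0.64, 0.768, 0.0], [-0.002, -0.001, -1.0]]
contact_force: [0.5, 1.1, 0.0]
finger_gap: 0.999
finger_force: 0.0
```

```bash
python3 - <<'E'
from h import *
st()
for i in (1,):
    s=snap("side");cv2.imwrite("pics/s3.png",cv2.resize(s["img"][150:270,200:380][...,::-1],(750,500),interpolation=2))
W=cloud(s)
a=np.load("side0.npz")
v,u=np.mgrid[:384,:512]
m=(abs(W[...,0]-.548)<.03)&(abs(W[...,1]-.0745)<.03)&(W[...,2]>.112)&(W[...,2]<.13)
print(m.sum(),cv2.minAreaRect(W[m][:,:2].astype(np.float32)*1000))
m=(abs(a["W"][...,0]-.548)<.03)&(abs(a["W"][...,1]-.0745)<.03)&(a["W"][...,2]>.112)&(a["W"][...,2]<.13)
print(m.sum(),cv2.minAreaRect(a["W"][m][:,:2].astype(np.float32)*1000))
go([.5447,-.0455,.2],0)
E
```

```text
21.25 yaw 129.8 q6 -126.6 pos [0.5487 0.0748 0.1994] F [0.5 1.1 0. ] T [0.023 0.039 0.037] tau6 0.0 gap 0.9991 ff 0.0
171 ((547.856201171875, 76.41386413574219), (43.74071502685547, 14.63046932220459), 38.04930877685547)
130 ((547.9576416015625, 76.84446716308594), (42.99066925048828, 12.671472549438477), 84.56379699707031)
t 21.3 shift [ 0.318 -0.361 -0.006] az 1.082 yaw 129.8 q [   3.3   12.9  105.9   -0.    61.2 -126.6] pos [0.548  0.0747 0.1986]
```

View pics/s3.png

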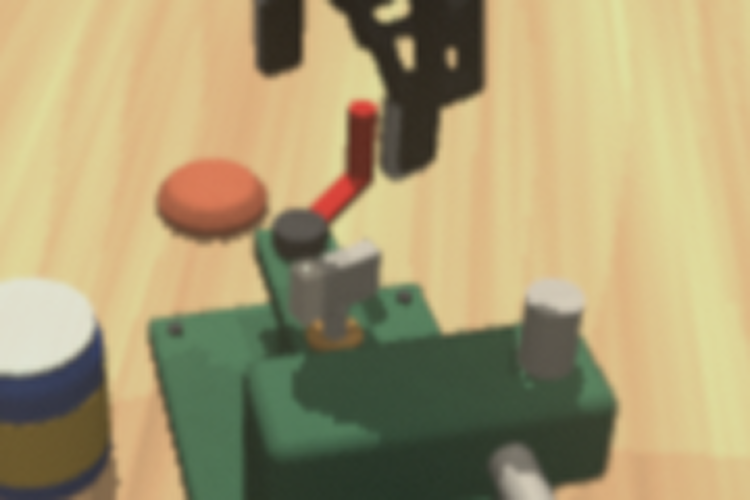

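The bar now lies at 38°, so its normal is at 128° against the 128.9° I planned, and it is free of the fingers. The red handle is at about (362,135). I'll move above it next.

>>> play_rows(plan=[1, 0.03, -0.04, 0, 0, 0, 0.08, 1, 0.08, -0.09, 0, 0, 0, 0.16, 1, 0.13, -0.14, 0, 0, 0, 0.24, 1, 0.18, -0.2, 0, 0, 0, 0.32, 1, 0.23, -0.26, 0, 0, 0, 0.4, 1, 0.28, -0.31, 0, 0, 0, 0.48, 1, 0.318, -0.35, 0, 0, 0, 0.56, 1, 0.318, -0.36, 0, 0, 0, 0.64])

```text
clock: 22.3
position: [0.5436, -0.0461, 0.1971]
tool_rot: [[-0.795, 0.607, -0.002], [0.607, 0.795, 0.0], [0.002, -0.001, -1.0]]
contact_force: [0.5, 0.1, -0.3]
finger_gap: 1.001
finger_force: 0.0
```

```bash
python3 - <<'E'
from h import *
go([.5447,-.0455,.2],-25.8)
E
```

```text
t 22.3 shift [-0.002  0.005 -0.011] az 0.654 yaw 52.6 q [ -9.4  12.2 106.8  -0.   61.  -62. ] pos [ 0.5436 -0.0461  0.1971]
```

>>> play_rows(plan=[1, 0, 0, 0, 0, 0, 0.08, 1, 0, 0, 0, 0, 0, 0.16, 1, 0, 0, 0, 0, 0, 0.24, 1, 0, 0, 0, 0, 0, 0.32, 1, 0, 0, 0, 0, 0, 0.4, 1, 0, 0, 0, 0, 0, 0.48, 1, 0, 0, 0, 0, 0, 0.56, 1, 0, 0, 0, 0, 0, 0.64])

```text
clock: 23.3
position: [0.5437, -0.0452, 0.1971]
tool_rot: [[0.408, 0.913, -0.002], [0.913, -0.408, 0.0], [-0.001, -0.002, -1.0]]
contact_force: [-0.2, -0.5, 0.8]
finger_gap: 1.0
finger_force: 0.0
```

```bash
python3 - <<'E'
from h import *
go([.5447,-.0455,.112],-25.8)
E
```

```text
t 23.3 shift [0.001 0.005 0.341] az 0.014 yaw -24.1 q [ -9.3  12.2 106.8  -0.   61.   14.8] pos [ 0.5437 -0.0452  0.1971]
```

>>> play_rows(plan=[1, 0, 0.004, 0.04, 0, 0, 0, 1, 0, 0.004, 0.09, 0, 0, 0, 1, 0, 0.004, 0.15, 0, 0, 0, 1, 0, 0.004, 0.21, 0, 0, 0, 1, 0, 0.004, 0.27, 0, 0, 0, 1, 0, 0.004, 0.31, 0, 0, 0, 1, 0, 0.004, 0.335, 0, 0, 0, 1, 0, 0.004, 0.335, 0, 0, 0])

```text
clock: 24.3
position: [0.5452, -0.0457, 0.1141]
tool_rot: [[0.403, 0.915, -0.001], [0.915, -0.403, 0.0], [-0.0, -0.001, -1.0]]
contact_force: [-0.1, -0.2, -0.3]
finger_gap: 0.995
finger_force: 0.0
```

```bash
python3 - <<'E'
from h import *
go([.5447,-.0455,.112],-25.8)
s=snap("side");cv2.imwrite("pics/s4.png",cv2.resize(s["img"][130:250,200:380][...,::-1],(750,500),interpolation=2))
E
```

```text
t 24.3 shift [-0.    -0.002  0.008] az 0.017 yaw -23.8 q [ -9.4  18.9 109.6  -0.   51.6  14.4] pos [ 0.5452 -0.0457  0.1141]
```

View pics/s4.png

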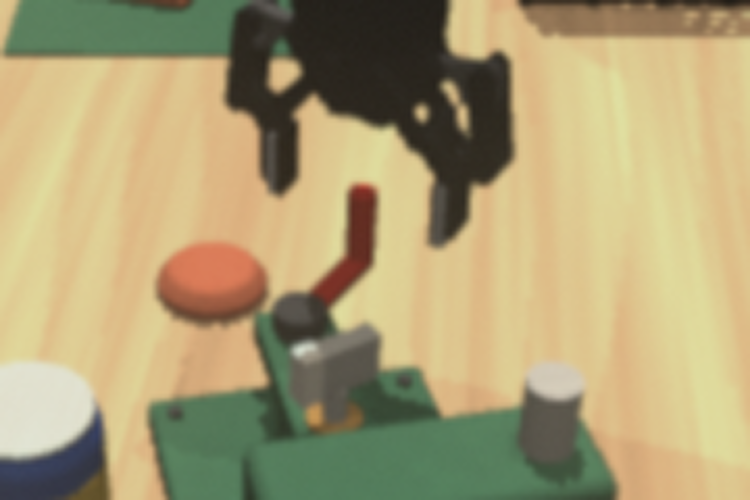

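The handle (362,220) lies between the fingers at (280,160) and (447,215). I'll close on it.

>>> play_rows(plan=[0, 0, 0, 0.005, 0, 0, 0.01, -1, 0, 0, 0.005, 0, 0, 0.015, -1, 0, 0, 0.005, 0, 0, 0.015, -1, 0, 0, 0.005, 0, 0, 0.015, -1, 0, 0, 0.005, 0, 0, 0.015, -1, 0, 0, 0.005, 0, 0, 0.015, -1, 0, 0, 0.005, 0, 0, 0.015, -1, 0, 0, 0.005, 0, 0, 0.015], grip_force=30)

```text
clock: 25.35
position: [0.5455, -0.0457, 0.1135]
tool_rot: [[0.432, 0.902, 0.0], [0.902, -0.432, -0.0], [-0.0, 0.0, -1.0]]
contact_force: [-1.7, -0.3, 3.4]
finger_gap: 0.175
finger_force: 29.2
```

```bash
cat >> h.py <<'E'
def arc(d1,steps,piv=(.5705,.008),r=.060):
    "tool-frame shares for a lever swing through angles"
    s=ctrl.read_state();R=np.array(s["tool_rot"]);p=s["position"]
    th0=np.arctan2(p[1]-piv[1],p[0]-piv[0]);rr=np.hypot(p[1]-piv[1],p[0]-piv[0])
    print("th",np.degrees(th0).round(1),"r",rr.round(4))
    for i in range(1,steps+1):
        t=th0+np.radians(d1)*i/steps
        q=np.array([piv[0]+rr*np.cos(t),piv[1]+rr*np.sin(t),p[2]])
        print((R.T@(q-p)/.25).round(3)[:2],round(-d1*i/steps/120,3))
E
python3 -c "
from h import *;st();arc(40,8)"
```

```text
25.35 yaw -25.6 q6 16.2 pos [ 0.5455 -0.0457  0.1135] F [-1.7 -0.3  3.4] T [-0.03   0.218 -0.01 ] tau6 0.032 gap 0.1752 ff 29.2
th -115.0 r 0.0593
[0.001 0.021] -0.042
[0.004 0.041] -0.083
[0.009 0.061] -0.125
[0.015 0.081] -0.167
[0.023 0.1  ] -0.208
[0.033 0.118] -0.25
[0.044 0.136] -0.292
[0.057 0.152] -0.333
```

>>> play_rows(plan=[-1, 0.001, 0.021, 0, 0, 0, -0.042, -1, 0.004, 0.041, 0, 0, 0, -0.083, -1, 0.009, 0.061, 0, 0, 0, -0.125, -1, 0.015, 0.081, 0, 0, 0, -0.167, -1, 0.023, 0.1, 0, 0, 0, -0.208, -1, 0.033, 0.118, 0, 0, 0, -0.25, -1, 0.044, 0.136, 0, 0, 0, -0.292, -1, 0.057, 0.152, 0, 0, 0, -0.333])

```text
clock: 26.35
position: [0.5861, -0.0491, 0.1135]
tool_rot: [[-0.251, 0.968, 0.0], [0.968, 0.251, 0.0], [0.0, 0.0, -1.0]]
contact_force: [-2.2, 0.6, 3.7]
finger_gap: 0.178
finger_force: 29.4
```

```bash
python3 -c "
from h import *;st();arc(40,8)"
```

```text
26.35 yaw 14.5 q6 -23.6 pos [ 0.5861 -0.0491  0.1135] F [-2.2  0.6  3.7] T [ 0.044  0.293 -0.017] tau6 0.375 gap 0.1776 ff 29.4
th -74.7 r 0.0592
[0.001 0.021] -0.042
[0.004 0.041] -0.083
[0.009 0.061] -0.125
[0.015 0.081] -0.167
[0.024 0.1  ] -0.208
[0.033 0.118] -0.25
[0.045 0.135] -0.292
[0.057 0.152] -0.333
```

>>> play_rows(plan=[-1, 0.001, 0.021, 0, 0, 0, -0.042, -1, 0.004, 0.041, 0, 0, 0, -0.083, -1, 0.009, 0.061, 0, 0, 0, -0.125, -1, 0.015, 0.081, 0, 0, 0, -0.167, -1, 0.024, 0.1, 0, 0, 0, -0.208, -1, 0.033, 0.118, 0, 0, 0, -0.25, -1, 0.045, 0.135, 0, 0, 0, -0.292, -1, 0.057, 0.152, 0, 0, 0, -0.333])

```text
clock: 27.35
position: [0.6195, -0.0259, 0.1135]
tool_rot: [[-0.814, 0.581, 0.001], [0.581, 0.814, 0.0], [-0.0, 0.0, -1.0]]
contact_force: [-0.4, 1.2, 3.8]
finger_gap: 0.179
finger_force: 29.3
```

```bash
python3 -c "
from h import *;st();arc(14,4)"
```

```text
27.35 yaw 54.5 q6 -60.9 pos [ 0.6195 -0.0259  0.1135] F [-0.4  1.2  3.8] T [ 0.01   0.275 -0.073] tau6 0.31 gap 0.1787 ff 29.3
th -34.7 r 0.0596
[0.001 0.015] -0.029
[0.002 0.029] -0.058
[0.005 0.043] -0.087
[0.008 0.058] -0.117
```

>>> play_rows(plan=[-1, 0, 0.007, 0, 0, 0, -0.015, -1, 0.001, 0.015, 0, 0, 0, -0.029, -1, 0.002, 0.022, 0, 0, 0, -0.044, -1, 0.002, 0.029, 0, 0, 0, -0.058, -1, 0.003, 0.034, 0, 0, 0, -0.068, -1, 0.004, 0.039, 0, 0, 0, -0.078, -1, 0.005, 0.041, 0, 0, 0, -0.082, -1, 0.005, 0.041, 0, 0, 0, -0.082])

```text
clock: 28.35
position: [0.6246, -0.0172, 0.1136]
tool_rot: [[-0.9, 0.435, 0.001], [0.435, 0.9, -0.0], [-0.001, 0.0, -1.0]]
contact_force: [0.3, -0.5, 3.9]
finger_gap: 0.18
finger_force: 29.5
```

```bash
python3 -c "
from h import *;st();arc(4,2)"
```

```text
28.35 yaw 64.2 q6 -69.7 pos [ 0.6246 -0.0172  0.1136] F [ 0.3 -0.5  3.9] T [-0.151 -0.13  -0.154] tau6 -0.111 gap 0.1797 ff 29.5
th -25.0 r 0.0597
[0.    0.008] -0.017
[0.001 0.017] -0.033
```

>>> play_rows(plan=[-1, 0, 0.002, 0, 0, 0, -0.004, -1, 0, 0.004, 0, 0, 0, -0.008, -1, 0, 0.006, 0, 0, 0, -0.012, -1, 0, 0.008, 0, 0, 0, -0.016, -1, 0, 0.008, 0, 0, 0, -0.016, -1, 0, 0.008, 0, 0, 0, -0.016, -1, 0, 0.008, 0, 0, 0, -0.016, -1, 0, 0.008, 0, 0, 0, -0.016])

```text
clock: 29.35
position: [0.6244, -0.017, 0.1135]
tool_rot: [[-0.914, 0.405, -0.001], [0.405, 0.914, -0.003], [0.0, -0.003, -1.0]]
contact_force: [-1.3, -6.8, 5.4]
finger_gap: 0.174
finger_force: 29.7
```

```bash
python3 -c "
from h import *;st();arc(4,2)"
```

```text
29.35 yaw 66.1 q6 -71.5 pos [ 0.6244 -0.017   0.1135] F [-1.3 -6.8  5.4] T [-0.85   0.264 -0.128] tau6 -0.168 gap 0.1741 ff 29.7
th -24.9 r 0.0594
[0.    0.008] -0.017
[0.    0.017] -0.033
```

>>> play_rows(plan=[-1, 0, 0.003, 0, 0, 0, 0, -1, 0, 0.006, 0, 0, 0, 0, -1, 0, 0.008, 0, 0, 0, 0, -1, 0, 0.008, 0, 0, 0, 0, -1, 0, 0.008, 0, 0, 0, 0, -1, 0, 0.008, 0, 0, 0, 0, -1, 0, 0.008, 0, 0, 0, 0, -1, 0, 0.008, 0, 0, 0, 0])

```text
clock: 30.35
position: [0.6245, -0.0169, 0.1135]
tool_rot: [[-0.915, 0.404, -0.003], [0.404, 0.915, -0.006], [0.001, -0.006, -1.0]]
contact_force: [-2.9, -11.3, 6.9]
finger_gap: 0.175
finger_force: 30.1
```

```bash
python3 -c "
from h import *;st();arc(4,2)"
```

```text
30.35 yaw 66.2 q6 -71.3 pos [ 0.6245 -0.0169  0.1135] F [ -2.9 -11.3   6.9] T [-1.44   0.496 -0.152] tau6 -0.168 gap 0.1753 ff 30.1
th -24.8 r 0.0594
[0.    0.008] -0.017
[0.    0.017] -0.033
```

The lever is firmly at its stop: force is rising and the angle has stopped changing. I'll partly relax, release, and rise.

>>> play_rows(plan=[-1, 0, -0.007, 0, 0, 0, 0, -1, 0, -0.007, 0, 0, 0, 0, 0.6, 0, -0.007, 0, 0, 0, 0, 0.6, 0, -0.007, 0, 0, 0, 0, 0.6, 0, -0.007, 0, 0, 0, 0, 0.6, 0, -0.007, 0, 0, 0, 0, 0.6, 0, -0.007, 0, 0, 0, 0, 0.6, 0, -0.007, 0, 0, 0, 0])

```text
clock: 31.35
position: [0.6251, -0.0149, 0.1133]
tool_rot: [[-0.914, 0.405, 0.0], [0.405, 0.914, 0.0], [-0.0, 0.0, -1.0]]
contact_force: [0.5, 0.3, -0.4]
finger_gap: 0.797
finger_force: 0.0
```

>>> play_rows(plan=[0.6, 0, -0.007, -0.05, 0, 0, 0, 0.6, 0, -0.007, -0.12, 0, 0, 0, 0.6, 0, -0.007, -0.2, 0, 0, 0, 0.6, 0, -0.007, -0.28, 0, 0, 0, 0.6, 0, -0.007, -0.36, 0, 0, 0, 0.6, 0, -0.007, -0.44, 0, 0, 0, 0.6, 0, -0.007, -0.5, 0, 0, 0, 0.6, 0, -0.007, -0.5, 0, 0, 0])

```text
clock: 32.35
position: [0.6254, -0.0166, 0.2402]
tool_rot: [[-0.914, 0.405, 0.003], [0.405, 0.914, -0.0], [-0.003, 0.001, -1.0]]
contact_force: [-0.8, 0.5, -0.5]
finger_gap: 0.799
finger_force: 0.0
```

```bash
python3 - <<'E'
from h import *
st()
s=snap("side");W=cloud(s);cv2.imwrite("pics/s5.png",cv2.resize(s["img"][150:350,150:390][...,::-1],(720,600),interpolation=2))
m=(abs(W[...,0]-.548)<.03)&(abs(W[...,1]-.0745)<.03)&(W[...,2]>.112)&(W[...,2]<.13)
print(m.sum(),cv2.minAreaRect(W[m][:,:2].astype(np.float32)*1000))
hsv=cv2.cvtColor(s["img"],cv2.COLOR_RGB2HSV)
m=((hsv[...,0]<8)|(hsv[...,0]>172))&(hsv[...,1]>150)&(W[...,2]>.095)&(W[...,2]<.13)&(abs(W[...,0]-.6)<.08)&(abs(W[...,1])<.08)
p=np.median(W[m],0);print(m.sum(),p,np.degrees(np.arctan2(p[1]-.008,p[0]-.5705)))
E
```

```text
32.35 yaw 66.1 q6 -71.6 pos [ 0.6254 -0.0166  0.2402] F [-0.8  0.5 -0.5] T [-0.019 -0.01   0.052] tau6 -0.0 gap 0.7987 ff 0.0
175 ((548.19921875, 76.37149047851562), (41.743919372558594, 14.383803367614746), 39.37128448486328)
83 [ 0.6227872  -0.010399    0.11469681] -19.38613232345529
```

View pics/s5.png

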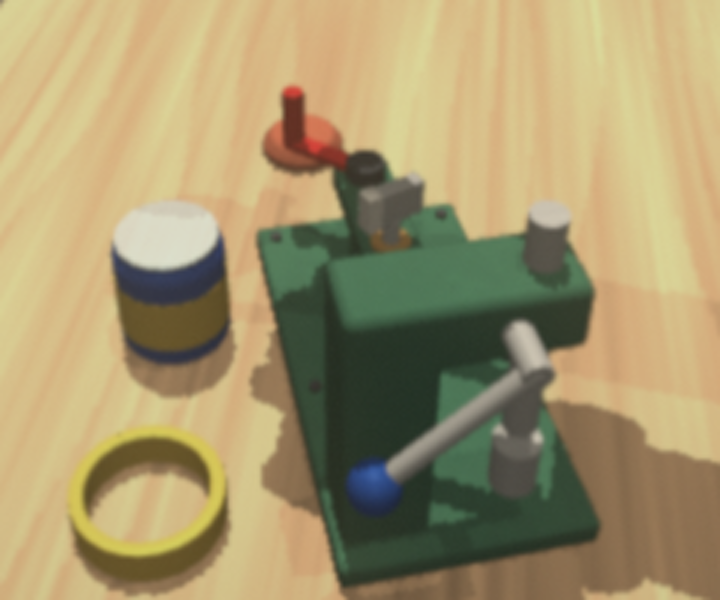

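The lever is at its stop (handle at (293,115)). The screw bar at (390,205) is undisturbed, with its angle unchanged at about 39°, and the tin, tape and purse are in place. Handing in.

```bash
python3 -c "
from plant import ctrl;print(ctrl.job_done())"
```

```text
the job is handed in; nothing more can be done
None
```

I bottomed the screw (last reading about 0.64 N m, slightly over the 0.6 thumb-tight limit but well under the 1.2 that moves the pad) and backed it off about 90°, then swung the lock lever to its stop and released it. In the last picture the screw was undisturbed and the tin, tape roll and purse shell were in place; I handed it in at about 32 s, and no verdict came back.

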